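Draw the cassette from under the roof, pinch its catches and hold it lifted

TASK

Draw the white sample cassette (the orange post is its handle) along the guide of the loading dock, out from under the blue roof, all the way to the orange front stop, and let go. Then pinch its two blue side catches together until both are fully in, lift the cassette straight up about 10 cm clear of the dock, and finish while still holding it there by the catches, upright and still. Leave the loose things round about where they are.

Things in the scene. Friction and masses are not known exactly. Their poses are not given: they have to be found in the camera images.
- dock: Loading dock fixed to the bench: grey base plate 230 (x) x 100 (y) x 10 mm, turned up to 0.45 rad. Origin: bench level under the plate, 118 mm behind its front edge. x: along the guide, -x is the open front (towards the robot), +x the roofed rear; z up. The cassette's foot slides on the plate (z = 10 mm) between two black ribs, 1.5 mm of play each side.
- rails (a point): Point on the dock at x = 0, y = 0, z = 33 mm: height of the tops of the two aluminium rails that flank the guide, from x = -80 to 105 mm of the dock, outer faces at y = +-44 mm. Their inward lips (inner edges y = +-26.5 mm, underside 28 mm above the bench) hold the barbs of the cassette's catches down.
- roof_edge (a point): Middle of the top front edge of the dock's blue roof, at x = 40, y = 0, z = 92 mm of the dock. The roof reaches from there to x = 105 mm, y = +-44 mm, 6 mm thick, on side walls.
- front_stop (a point): Middle of the inner face of the orange front stop on the dock's plate, at x = -108, y = 0, z = 16 mm of the dock; the stop is 12 mm high. The tip of the cassette's foot meets it when the cassette's origin is at x = -40 mm of the dock.
- cassette: Loose white sample cassette, about 0.26 kg with catches (x 0.7 to 1.4). Origin: centre of the core's underside, 10 mm above the bench; axes as the dock's. Core 70 (x) x 26 (y) x 68 mm high, brass discs on top; black foot 8 mm high reaching to x = -68 mm. Starts at x = 50 to 60 mm of the dock, catches under the roof; slides with friction only. Cannot be lifted with catches out (2 mm play).
- post_grip (a point): Where to grip the cassette's orange post: on its axis, at x = -60, y = 0, z = 76 mm of the cassette. The post is upright, 12 mm (y) x 14 mm (x), its top 88 mm above the cassette's underside; the core's front face (68 mm high) stands 18 mm behind the post's rear face. Axes as the cassette's.
- pinch_point (a point): Midway between the two catches' finger pads, straight above the cassette's origin, 53 mm above its underside. Each pad is a ribbed blue flat 22 mm (x) wide, from 38 to 64 mm above the underside, facing +-y. Over both pads 56 mm when out, 42 mm when both are fully in. Axes as the cassette's.
- catch_left (a joint): Travel of the catch on the cassette's +y side: 0 = out (barb under the lip), 0.007 m = pressed fully in towards the middle against its stop. Sprung outward, 2.5 N at 0 and 6 N fully in; clear of the lip from about 0.005. It springs back when let go.
- catch_right (a joint): The same on the -y side.
- vial_1: Bystander, loose: glass vial with white cap, 27 mm dia. x 68 mm, origin under its centre. Leave alone.
- tube_tee: Bystander, loose: metal tube tee 44 x 62 x 23 mm, origin under its centre. Leave alone.
- ptfe_roll: Bystander, loose: white reel of thread tape, 50 mm dia. x 13 mm, origin under its centre. Leave alone.
- tc_plug_loose: Bystander, loose: pink two-pin thermocouple plug 21 x 40 x 10 mm, origin on its underside. Leave alone.
There are look-alikes about, which are no part of the job. What is shaped like the cassette but purple is not meant.

How it is judged:
By the outcome, as a careful person would: the job done as asked, in the order asked, and still so for the second after the job is handed in, while the arm keeps its last pose, push and grip.
It also fails if it takes over 42 s, if anything falls off the work surface, if the arm or the gripper's body presses on something with over 40 N, if the wrist force passes 120 N, or if a joint passes its speed limit or range.

ROBOT

A 6-joint arm with a two-finger parallel gripper is mounted at the origin on a cart in front of the work surface, level with it; the furniture and walls round the work are solid. World frame = base frame: x ahead of the robot, y to its left, z up, the work surface at z = 0. Lengths are in m, angles in rad, forces in N, time in s.
With the tool pointing down it reaches from about 0.325 to 0.85 m from the base axis. Payload 15.5 kg.
Tool frame: the origin (TCP) lies at the very end of the fingers, on their centre line; the grasp point (between the pads) lies 19 mm behind it; z points along the fingers, y is the line along which they close (so a half turn about z gives the same grasp; the last joint's range is limited). The gripper opens to 91 mm and grips with 3 to 60 N. Pads are 32 mm wide; open, the fingers measure 118 mm over their backs; the gripper's body (76 mm by 178 mm) begins 60 mm behind the grasp point.
Start: joints at [1.123, 0.494, 1.345, -0, 1.302, -0.096], TCP at [0.215, 0.587, 0.214] pointing down, gripper open.
Joint ranges: [-2.91, 2.91], [-0.82, 2.16], [0.22, 2.67], [-1.22, 4.37], [0.12, 2.79], [-3.08, 3.08]. Speed limits (rad/s): [1.89, 1.89, 2.57, 3.01, 3.01, 3.01].

INTERFACE

Orientations are given as [roll, pitch, yaw] about the fixed x, y, z axes, in that order (R = Rz(yaw) Ry(pitch) Rx(roll)).
In Python, from bench import arm gives the robot as it stands.
- The arm moves only by the tool drive_tool, never from a script. Its argument "motion" is a list that holds one entry, the list of rows, each a list of 5 numbers: the opening, from 0 (shut) to 1 (fully open), then the shift along the tool's x, y, z in shares of 400 mm (1.0 is 400 mm), then the turn about the tool's z in normalised numbers (1 is 360 degrees). A call has 1 to 8 rows; each row is the pose to reach, as a shift and turn from the pose commanded when the call began, along the tool's axes at that moment; what a row does not reach only later rows make up. A row lasts 1/8 s, in which the tool goes at most 62.5 mm and 10.7 degrees, less where a joint would pass 70% of its speed; a pose out of reach is approached as far as the arm can. No shift or turn number may pass 1 either way. A call with a gripper value outside its range is refused whole. The fingers move at their own pace and stop on an object; the grip force is fixed at half the most. Time passes only in rows, so rows that repeat a pose let the fingers close. It gives the time, the measured TCP pose, the force, the opening and the grip force at its end, in the units of the state.
- arm.get_state(): the state, without advancing time (a new reading comes with each control period).
- arm.camera(name): name is "scene" or "top" or "wrist"; returns (picture, depth): 400x640x3 uint8, red, green, blue; 400x640 float32, m along the optical axis (not along the pixel's ray), 0 where there is no reading.
- arm.calibration(name): a dict with "fx", "fy", "cx", "cy" (pixels), "T" (4x4, takes a point from camera to world coordinates). Camera axes: x right, y up, looking along -z (the intrinsics and any distortion apply to the point x, -y, -z); pixel columns grow to the right and rows downward; lengths in m; the calibration is good to about 2 mm. A picture is of the moment at which its call begins: read the wrist's pose just before it. calibration takes no time and is no camera call; for the wrist camera it gives the pose at the moment of the call.
- arm.close_job(): hands the job in; it is judged then, once.
The state is a dict: "time": time; "qpos": joint angles; "joint_velocities": joint speeds; "tau": joint torques, N m; "tcp_pos": TCP position; "ee_rot": TCP orientation; "wrist_force": force on the tool from outside, world axes, zero at the start; "wrist_torque": the same for the moment, N m; "finger_gap": opening from 0.0 (shut) to 1.0 (fully open); "grasp_force": force on a finger pad.
Only numpy, scipy, OpenCV 4.12 (cv2) and the standard library are available. Lean on these libraries where they do the work, as an engineer would, in place of code of your own. Each camera call takes 0.05 s, during which the arm holds its last target. There are 200 camera calls.

## Working session

There is one attempt and no reset: what is moved stays moved. The work goes in short steps, Python scripts to look and compute and a tool call to move; the robot and the scene stay as the last step left them, time stands still between calls to the robot, and variables do not carry over. Pictures are saved under pics/ and viewed, at most 10 in all, crops included, and the job is handed in when it is done.

Besides the shell and the picture viewer there is one more tool, called by a JSON object that holds its "name" and its "arguments", one argument or row to a line. drive_tool: Moves the arm, as the interface text tells. Its arguments: {"type":"object","properties":{"motion":{"type":"array","items":{"type":"array","items":{"type":"array","items":{"type":"number"}}}}},"required":["motion"]}

```bash
mkdir -p pics
python3 - <<'E'
from bench import arm
import cv2,numpy as np
print({k:np.round(v,3) for k,v in arm.get_state().items()})
for n in("scene","top"):
    p,d=arm.camera(n); cv2.imwrite(f"pics/{n}0.png",p[...,::-1]); np.savez(f"{n}0.npz",p=p,d=d)
    c=arm.calibration(n); print(n,{k:np.round(v,4).tolist() for k,v in c.items()},(d>0).mean())
E
```

```text
{'time': np.float64(0.0), 'qpos': array([ 1.123,  0.494,  1.346, -0.   ,  1.302, -0.095]), 'joint_velocities': array([-0.   ,  0.   , -0.001,  0.002, -0.001, -0.001]), 'tau': array([ 3.0000e-03, -8.7882e+01, -3.8186e+01,  7.1000e-02,  5.3000e-02,
       -0.0000e+00]), 'tcp_pos': array([0.215, 0.586, 0.213]), 'ee_rot': array([-3.14, -0.  ,  2.79]), 'wrist_force': array([0.106, 0.57 , 0.139]), 'wrist_torque': array([-0.003,  0.023,  0.024]), 'grasp_force': np.float64(0.0), 'finger_gap': np.float64(1.005)}
scene {'fx': 484.3264, 'fy': 484.3264, 'cx': 315.9788, 'cy': 198.7022, 'T': [[0.766, 0.4369, -0.4716, 0.0307], [-0.6428, 0.5059, -0.5753, -0.6946], [-0.0128, 0.7438, 0.6683, 0.8479], [0.0, 0.0, 0.0, 1.0]]} 0.99576171875
top {'fx': 387.1577, 'fy': 387.1577, 'cx': 317.5649, 'cy': 203.0615, 'T': [[-0.0096, 0.9897, -0.1427, 0.4212], [-0.9996, -0.0134, -0.026, -0.0694], [-0.0276, 0.1424, 0.9894, 0.944], [0.0, 0.0, 0.0, 1.0]]} 0.99601953125
```

View pics/scene0.png

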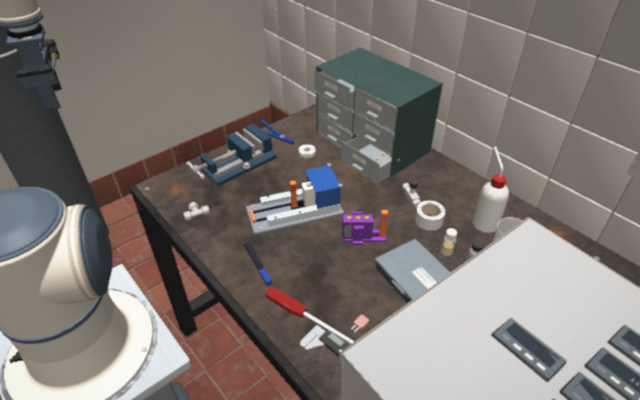

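View pics/top0.png

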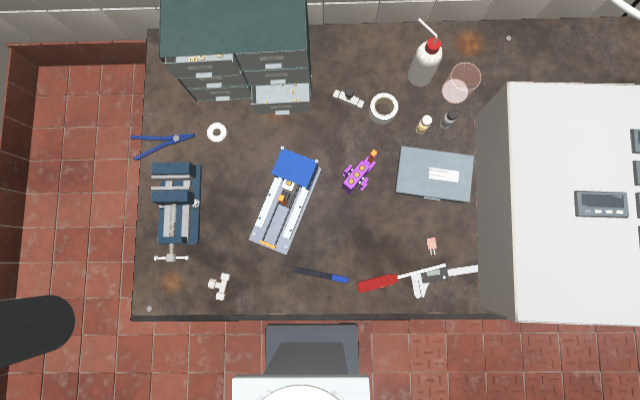

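The scene shows two orange posts. The one on the white cassette in the dock is at scene (294,195), top (284,198). The one on the purple look-alike is at scene (383,222), top (373,156). The dock's orange front stop is at top (268,244), and the blue roof is at top (296,166). I choose the white cassette in the dock and will check it in a close crop.

```bash
cat > h.py <<'E'
import numpy as np,cv2
from bench import arm
def ray(c,u,v):
    T=np.array(c["T"]); d=T[:3,:3]@np.array([(u-c["cx"])/c["fx"],-(v-c["cy"])/c["fy"],-1]); return T[:3,3],d
def onz(c,u,v,z):
    o,d=ray(c,u,v); return o+d*(z-o[2])/d[2]
def cloud(c,d):
    v,u=np.mgrid[:400,:640]; T=np.array(c["T"])
    P=np.stack([(u-c["cx"])/c["fx"]*d,-(v-c["cy"])/c["fy"]*d,-d],-1); return P@T[:3,:3].T+T[:3,3]
def mask(p,col):
    h=cv2.cvtColor(p,cv2.COLOR_RGB2HSV); H,S,V=[h[...,i].astype(int) for i in range(3)]
    if col=="blue": return (abs(H-109)<9)&(S>150)&(V>90)
    if col=="orange": return (H>5)&(H<20)&(S>140)&(V>120)
E
python3 - <<'E'
from h import *
for n in("scene","top"):
    f=np.load(n+"0.npz"); p,d=f["p"],f["d"]; c=arm.calibration(n); X=cloud(c,d)
    for col in("blue","orange"):
        k,L,s,ce=cv2.connectedComponentsWithStats(mask(p,col).astype(np.uint8))
        for i in range(1,k):
            if s[i,4]<12: continue
            q=X[L==i]; print(n,col,s[i].tolist(),ce[i].round(1),"med",np.median(q,0).round(3),"zmax",np.percentile(q[:,2],95).round(3))
            if col=="blue" and s[i,4]>300:
                m=(L==i)&(abs(X[...,2]-.092)<.008); v,u=np.nonzero(m)
                Q=np.array([onz(c,a,b,.092)[:2] for a,b in zip(u,v)],np.float32)
                r=cv2.minAreaRect(Q*1000); print("  roof",m.sum(),r)
f=np.load("scene0.npz")["p"]; a=f[140:260,230:410]; b=np.load("top0.npz")["p"][130:270,230:400]
a=cv2.resize(a,(390,260),interpolation=cv2.INTER_CUBIC); b=cv2.resize(b,(390,321),interpolation=cv2.INTER_CUBIC)[:260]
cv2.imwrite("pics/crop.png",np.hstack([a,b])[...,::-1])
E
```

```text
scene blue [262, 121, 18, 17, 58] [272.1 130.9] med [0.722 0.343 0.01 ] zmax 0.013
scene blue [282, 138, 11, 5, 27] [287.3 139.9] med [0.726 0.288 0.009] zmax 0.012
scene blue [306, 167, 34, 40, 898] [324.2 185.5] med [ 0.618 -0.021  0.09 ] zmax 0.094
  roof 585 ((621.9200439453125, 1.0107917785644531), (92.18798065185547, 63.46696853637695), 68.19361877441406)
scene blue [260, 269, 11, 15, 87] [265.2 276. ] med [ 0.372 -0.099  0.013] zmax 0.016
scene orange [290, 180, 7, 7, 36] [292.8 182.9] med [0.556 0.033 0.095] zmax 0.099
scene orange [291, 191, 6, 17, 69] [293.6 199.3] med [0.554 0.031 0.046] zmax 0.07
scene orange [250, 211, 5, 11, 22] [251.9 215.6] med [0.454 0.073 0.021] zmax 0.024
scene orange [381, 210, 7, 5, 35] [384. 212.] med [ 0.656 -0.173  0.086] zmax 0.089
scene orange [380, 216, 7, 20, 90] [382.7 227.2] med [ 0.655 -0.177  0.039] zmax 0.068
top blue [180, 134, 13, 7, 42] [184.9 136.4] med [0.731 0.29  0.012] zmax 0.015
top blue [166, 136, 7, 3, 15] [169.3 137.2] med [0.728 0.326 0.013] zmax 0.015
top blue [166, 140, 8, 4, 16] [170.  141.7] med [0.716 0.325 0.013] zmax 0.016
top blue [272, 150, 44, 37, 1009] [294.  167.5] med [0.625 0.005 0.093] zmax 0.095
  roof 1006 ((625.7919921875, 5.7421722412109375), (86.3801040649414, 62.476219177246094), 67.57701110839844)
top blue [332, 275, 16, 8, 75] [339.8 278.5] med [ 0.376 -0.096  0.015] zmax 0.017
top orange [369, 149, 8, 14, 43] [371.7 155.6] med [ 0.653 -0.172  0.07 ] zmax 0.09
```

View pics/crop.png

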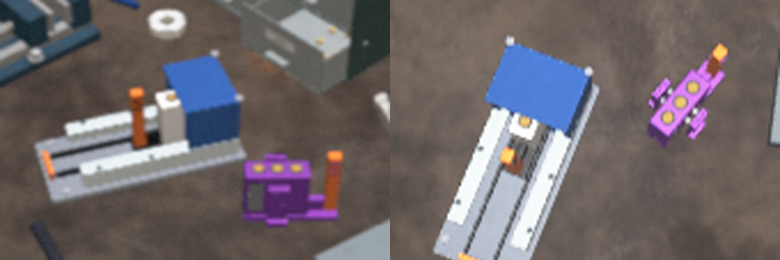

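The crop confirms it: the white cassette with the orange post sits in the grey dock with its rear under the blue roof, and the purple one stands outside. The measurements agree: dock yaw ≈ -0.386, origin ≈ (0.557, 0.031), predicted stop (0.453, 0.073), which matches the seen stop. Next I move above the post and look again.

Units first: shifts go in shares of 400 mm and turns go in shares of 360 degrees. So -0.352 m / 0.4 = -0.88, -0.308 m / 0.4 = -0.77, 2 degrees / 360 = 0.0056.

{"name": "drive_tool", "arguments": {
  "motion": [
    [[1,-0.11,-0.0875,-0.0125,0.0028],[1,-0.22,-0.175,-0.025,0.0056],[1,-0.33,-0.2625,-0.0375,0.0056],[1,-0.44,-0.35,-0.05,0.0056],[1,-0.55,-0.4375,-0.05,0.0056],[1,-0.66,-0.525,-0.05,0.0056],[1,-0.77,-0.6125,-0.05,0.0056],[1,-0.88,-0.7,-0.05,0.0056]]
  ]
}}

```text
time: 1.1
tcp_pos: [0.4499, 0.2009, 0.2339]
ee_rot: [-3.142, -0.0, 2.755]
wrist_force: [0.6, 1.3, 0.1]
finger_gap: 1.002
grasp_force: 0.0
```

In the tool's units: -0.135 m / 0.4 = -0.3375, -0.12 m / 0.4 = -0.3.

{"name": "drive_tool", "arguments": {
  "motion": [
    [[1,-0.11,-0.0875,0,0],[1,-0.22,-0.1875,0,0],[1,-0.3,-0.275,0,0],[1,-0.3375,-0.3,0,0],[1,-0.3375,-0.3,0,0],[1,-0.3375,-0.3,0,0]]
  ]
}}

```text
time: 1.85
tcp_pos: [0.5286, 0.0416, 0.2338]
ee_rot: [3.142, -0.001, 2.756]
wrist_force: [-1.1, 0.3, -0.5]
finger_gap: 1.001
grasp_force: 0.0
```

Run:
```python
from h import *
s=arm.get_state();c=arm.calibration("wrist");p,d=arm.camera("wrist")
print(s["time"],s["tcp_pos"],s["ee_rot"],np.round(c["T"],3).tolist(),c["fx"])
cv2.imwrite("pics/w1.png",p[...,::-1]);np.savez("w1.npz",p=p,d=d,**c);X=cloud(c,d)
for col in("blue","orange"):
    k,L,st,ce=cv2.connectedComponentsWithStats(mask(p,col).astype(np.uint8))
    for i in range(1,k):
        if st[i,4]>80: q=X[L==i];print(col,st[i].tolist(),np.median(q,0).round(3),"zmax",np.percentile(q[:,2],95).round(3))
```

```text
1.85 [0.52855874 0.04158853 0.2337703 ] [ 3.14152755e+00 -7.05630273e-04  2.75568614e+00] [[0.376, -0.898, -0.23, 0.464], [0.927, 0.364, 0.092, 0.068], [0.001, -0.248, 0.969, 0.405], [0.0, 0.0, 0.0, 1.0]] 281.65358628475917
blue [164, 102, 30, 14, 298] [ 0.376 -0.095  0.014] zmax 0.016
blue [536, 186, 80, 38, 651] [0.723 0.365 0.011] zmax 0.013
blue [286, 275, 69, 19, 1282] [ 0.643 -0.001  0.093] zmax 0.094
orange [148, 237, 22, 16, 114] [0.478 0.01  0.326] zmax 0.33
orange [146, 259, 18, 25, 91] [0.485 0.007 0.332] zmax 0.333
orange [377, 295, 192, 17, 1243] [0.522 0.09  0.341] zmax 0.344
```

View pics/w1.png

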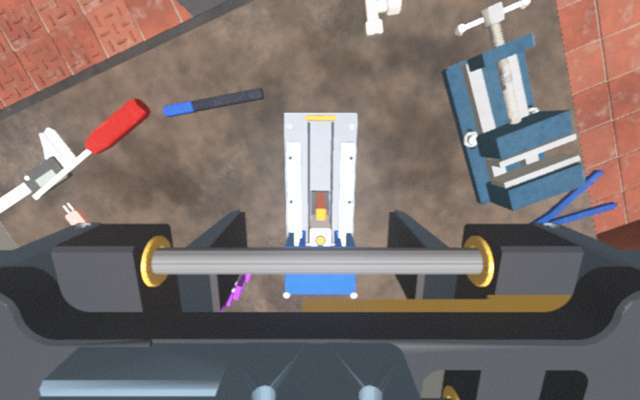

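The wrist view shows the dock upright in the picture: front stop at (320,118), post top at (320,214), brass disc at (320,240). It is well aligned with the tool.

Run:
```python
from h import *
f=np.load("w1.npz");p=f["p"];c={k:f[k] for k in("fx","fy","cx","cy","T")}
h=cv2.cvtColor(p,cv2.COLOR_RGB2HSV);H,S,V=[h[...,i].astype(int) for i in range(3)]
m=((H>8)&(H<30)&(S>130)&(V>190)).astype(np.uint8);m[232:]=0;m[:,:280]=0;m[:,360:]=0
k,L,st,ce=cv2.connectedComponentsWithStats(m)
s=arm.get_state();t=s["tcp_pos"];y=s["ee_rot"][2];tx=np.array([np.cos(y),np.sin(y)]);ty=np.array([np.sin(y),-np.cos(y)])
for i in range(1,k):
    if st[i,4]<15: continue
    z=.022 if ce[i][1]<160 else .098
    P=onz(c,*ce[i],z); e=P[:2]-t[:2]; print(st[i].tolist(),ce[i].round(1),P.round(4),"tool",(e@tx).round(4),(e@ty).round(4))
    x0,y0,w,hh=st[i,:4];A=onz(c,x0-.5,y0-.5,z);B=onz(c,x0+w-.5,y0+hh-.5,z);print("  size y,x",(B-A)[:2]@ty,(B-A)[:2]@tx)
# plate outline: edges of light-grey plate in several rows, z=.010 -> yaw
for r in(130,150,180,200):
    g=p[r].astype(int).min(1);u=np.nonzero(g[250:400]>110)[0]+250
    print(r,u.min(),u.max(),[((onz(c,a,r,.010 if r<140 else .033)[:2]-t[:2])@ty).round(4) for a in(u.min()-.5,u.max()+.5)])
```

```text
[306, 116, 29, 4, 112] [320.1 117.5] [0.4573 0.0752 0.022 ] tool 0.0786 0.0043
  size y,x 0.03799318773727821 -0.005030796867822854
[316, 208, 10, 12, 115] [320.5 213.4] [0.5566 0.0348 0.098 ] tool -0.0286 0.0042
  size y,x 0.011480398057895021 -0.014379135555398933
130 283 363 [np.float64(-0.0468), np.float64(0.0638)]
150 257 370 [np.float64(-0.0788), np.float64(0.0703)]
180 251 380 [np.float64(-0.089), np.float64(0.0856)]
200 253 399 [np.float64(-0.0879), np.float64(0.1132)]
```

Post top reads 11.5 x 14.4 mm against 12 x 14 given, and stop and post share the same lateral offset, so the yaw is right. The post is at tool (-28.6, +4.2) mm, the cassette at dock x ≈ 57, and the draw about 97 mm.

In the tool's units: 0.167 m / 0.4 = 0.4175, 0.155 m / 0.4 = 0.3875.

{"name": "drive_tool", "arguments": {
  "motion": [
    [[1,-0.0715,0.0105,0.075,0],[1,-0.0715,0.0105,0.2,0],[1,-0.0715,0.0105,0.3125,0],[1,-0.0715,0.0105,0.3875,0],[1,-0.0715,0.0105,0.4175,0],[0.6,-0.0715,0.0105,0.4175,0],[0.3,-0.0715,0.0105,0.4175,0],[0.3,-0.0715,0.0105,0.4175,0]]
  ]
}}

```text
time: 2.9
tcp_pos: [0.5578, 0.0337, 0.068]
ee_rot: [3.141, 0.002, 2.755]
wrist_force: [1.3, 0.1, -0.0]
finger_gap: 0.704
grasp_force: 0.0
```

{"name": "drive_tool", "arguments": {
  "motion": [
    [[0.2,0,0,0,0],[0.15,0,0,0,0],[0,0,0,0,0],[0,0,0,0,0],[0,0,0,0,0]]
  ]
}}

```text
time: 3.52
tcp_pos: [0.5572, 0.0336, 0.0669]
ee_rot: [-3.142, -0.0, 2.755]
wrist_force: [0.1, -0.2, 0.5]
finger_gap: 0.153
grasp_force: 0.0
```

{"name": "drive_tool", "arguments": {
  "motion": [
    [[0,0,0,0,0],[0,0,0,0,0]]
  ]
}}

```text
time: 3.78
tcp_pos: [0.5571, 0.0336, 0.0668]
ee_rot: [-3.142, -0.0, 2.755]
wrist_force: [0.6, -0.4, -0.4]
finger_gap: 0.131
grasp_force: 30.0
```

The post is held (11.9 mm, 30 N) with almost no side force. Now I draw it.

In the tool's units: 0.09 m / 0.4 = 0.225, 0.085 m / 0.4 = 0.2125.

{"name": "drive_tool", "arguments": {
  "motion": [
    [[0,0.02,0,0,0],[0,0.055,0,0,0],[0,0.09,0,0,0],[0,0.125,0,0,0],[0,0.16,0,0,0],[0,0.19,0,0,0],[0,0.2125,0,0,0],[0,0.225,0,0,0]]
  ]
}}

```text
time: 4.78
tcp_pos: [0.4734, 0.0678, 0.067]
ee_rot: [-3.142, 0.0, 2.755]
wrist_force: [0.4, -0.5, -2.0]
finger_gap: 0.129
grasp_force: 30.0
```

In the tool's units: 0.003 m / 0.4 = 0.0075, 0.002 m / 0.4 = 0.005.

{"name": "drive_tool", "arguments": {
  "motion": [
    [[0,0.0025,0,0,0],[0,0.005,0,0,0],[0,0.0075,0,0,0],[0,0.0075,0,0,0]]
  ]
}}

```text
time: 5.28
tcp_pos: [0.4711, 0.0687, 0.0669]
ee_rot: [3.142, 0.0, 2.755]
wrist_force: [-0.3, 0.2, -1.6]
finger_gap: 0.128
grasp_force: 30.0
```

In the tool's units: 0.002 m / 0.4 = 0.005, 0.001 m / 0.4 = 0.0025.

{"name": "drive_tool", "arguments": {
  "motion": [
    [[0,0.0025,0,0,0],[0,0.005,0,0,0],[0,0.005,0,0,0]]
  ]
}}

```text
time: 5.65
tcp_pos: [0.469, 0.0695, 0.0669]
ee_rot: [-3.142, -0.0, 2.755]
wrist_force: [-0.9, 1.5, -1.0]
finger_gap: 0.13
grasp_force: 30.0
```

{"name": "drive_tool", "arguments": {
  "motion": [
    [[0,0.0025,0,0,0],[0,0.005,0,0,0],[0,0.005,0,0,0]]
  ]
}}

```text
time: 6.02
tcp_pos: [0.4673, 0.0702, 0.0669]
ee_rot: [3.142, 0.0, 2.755]
wrist_force: [0.7, 0.9, -2.2]
finger_gap: 0.13
grasp_force: 30.0
```

In the tool's units: 0.002 m / 0.4 = 0.005, 0.001 m / 0.4 = 0.0025.

{"name": "drive_tool", "arguments": {
  "motion": [
    [[0,0.0025,0,0,0],[0,0.005,0,0,0],[0,0.005,0,0,0]]
  ]
}}

```text
time: 6.4
tcp_pos: [0.4667, 0.0707, 0.0671]
ee_rot: [3.141, 0.002, 2.755]
wrist_force: [5.2, -4.5, -6.1]
finger_gap: 0.131
grasp_force: 30.0
```

In the tool's units: 0.001 m / 0.4 = 0.0025.

{"name": "drive_tool", "arguments": {
  "motion": [
    [[0,0.0025,0,0,0],[0,0.0025,0,0,0],[0,0.0025,0,0,0]]
  ]
}}

```text
time: 6.78
tcp_pos: [0.466, 0.0711, 0.0672]
ee_rot: [3.141, 0.003, 2.755]
wrist_force: [5.6, -4.0, -4.5]
finger_gap: 0.128
grasp_force: 30.0
```

Contact at the stop (about 7 N along the guide). I let go, rise and check.

In the tool's units: -0.15 m / 0.4 = -0.375, -0.11 m / 0.4 = -0.275.

{"name": "drive_tool", "arguments": {
  "motion": [
    [[0.4,0,0,0,0],[0.7,0,0,0,0],[1,0,0,0,0],[1,0,0,-0.05,0],[1,0,0,-0.15,0],[1,0,0,-0.275,0],[1,0,0,-0.375,0],[1,0,0,-0.375,0]]
  ]
}}

```text
time: 7.78
tcp_pos: [0.4659, 0.0715, 0.2195]
ee_rot: [3.139, 0.005, 2.755]
wrist_force: [-0.4, 0.3, -1.2]
finger_gap: 0.974
grasp_force: 0.0
```

In the tool's units: -0.04 m / 0.4 = -0.1, -0.03 m / 0.4 = -0.075.

{"name": "drive_tool", "arguments": {
  "motion": [
    [[1,-0.075,0,0,0],[1,-0.1,0,0,0],[1,-0.1,0,0,0]]
  ]
}}

```text
time: 8.15
tcp_pos: [0.5012, 0.0562, 0.216]
ee_rot: [-3.141, -0.002, 2.754]
wrist_force: [-0.4, 0.1, 0.2]
finger_gap: 1.001
grasp_force: 0.0
```

Run:
```python
from h import *
s=arm.get_state();c=arm.calibration("wrist");p,d=arm.camera("wrist")
np.savez("w2.npz",p=p,d=d,tcp=s["tcp_pos"],rot=s["ee_rot"],**c);print(s["time"],s["tcp_pos"],s["ee_rot"])
cv2.imwrite("pics/w2.png",cv2.resize(p[60:300,180:460],(700,600),interpolation=cv2.INTER_CUBIC)[...,::-1])
h=cv2.cvtColor(p,cv2.COLOR_RGB2HSV);H,S,V=[h[...,i].astype(int) for i in range(3)]
m=((H>8)&(H<30)&(S>110)&(V>150)).astype(np.uint8);m[235:]=0;m[:,280:281]=0;m[:,:280]=0;m[:,360:]=0
k,L,st,ce=cv2.connectedComponentsWithStats(m)
t=s["tcp_pos"];y=s["ee_rot"][2];tx=np.array([np.cos(y),np.sin(y)]);ty=np.array([np.sin(y),-np.cos(y)])
for i in range(1,k):
    if st[i,4]<8: continue
    print(st[i].tolist(),ce[i].round(1))
    for z in(.022,.079,.098):
        P=onz(c,*ce[i],z);e=P[:2]-t[:2];print("   ",z,P.round(4),"tool",(e@tx).round(4),(e@ty).round(4))
```

```text
8.15 [0.50123717 0.05616119 0.21600563] [-3.14105759e+00 -1.58943919e-03  2.75434583e+00]
[303, 140, 31, 25, 344] [317.7 149.9]
    0.022 [0.4661 0.0717 0.022 ] tool 0.0384 0.0012
    0.079 [0.4615 0.0734 0.079 ] tool 0.0433 0.001
    0.098 [0.4599 0.074  0.098 ] tool 0.045 0.0009
```

View pics/w2.png

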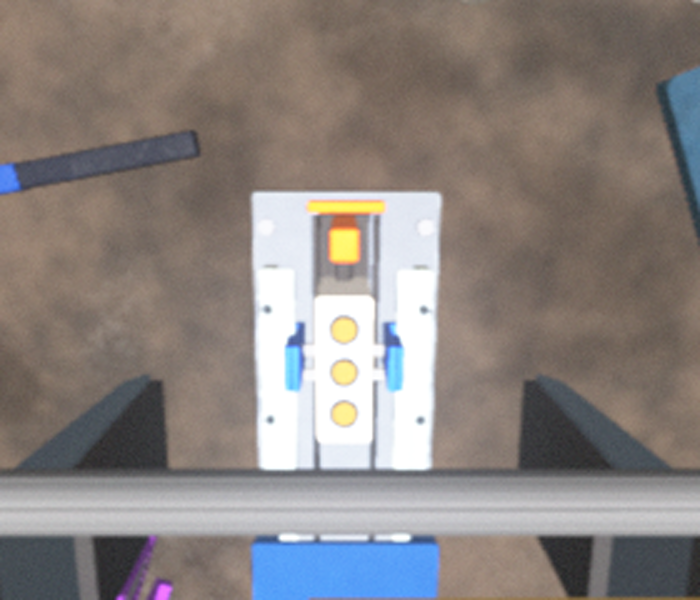

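At the stop: post top at full-picture (318,158), just behind the stop bar (318,143). Middle brass disc at (318,209), catch pads at (297,206) and (338,206). I work out the offsets now.

Run:
```python
from h import *
f=np.load("w2.npz");c={k:f[k] for k in("fx","fy","cx","cy","T")};t=f["tcp"];p=f["p"];y=2.7543
tx=np.array([np.cos(y),np.sin(y)]);ty=np.array([np.sin(y),-np.cos(y)])
def rep(n,u,v,z):
    e=onz(c,u,v,z)[:2]-t[:2];print(n,(e@tx).round(4),(e@ty).round(4))
h=cv2.cvtColor(p,cv2.COLOR_RGB2HSV);H,S,V=[h[...,i].astype(int) for i in range(3)]
rep("stop",318.4,142.8,.022);rep("post",318,158,.098)
for n,(r0,r1,c0,c1),col in(("disc1",(186,199,308,328),0),("disc2",(202,216,308,328),0),("disc3",(219,232,308,328),0),("padA",(190,220,290,303),1),("padB",(190,220,332,344),1)):
    m=np.zeros(H.shape,bool);m[r0:r1,c0:c1]=1
    m&=((H>10)&(H<30)&(S>90)) if col==0 else (abs(H-105)<12)&(S>140)&(V>190)
    v,u=np.nonzero(m);rep((n,m.sum(),u.min(),u.max(),v.min(),v.max()),u.mean(),v.mean(),.079 if col==0 else .074)
```

```text
stop 0.0474 0.002
post 0.0367 0.0012
('disc1', np.int64(70), np.int64(313), np.int64(321), np.int64(187), np.int64(196)) -0.0031 0.0004
('disc2', np.int64(63), np.int64(313), np.int64(321), np.int64(205), np.int64(213)) -0.0231 0.0005
('disc3', np.int64(63), np.int64(313), np.int64(321), np.int64(221), np.int64(229)) -0.043 0.0005
('padA', np.int64(26), np.int64(295), np.int64(300), np.int64(198), np.int64(214)) -0.0209 -0.0216
('padB', np.int64(23), np.int64(335), np.int64(339), np.int64(190), np.int64(214)) -0.0158 0.0229
```

Consistent: post to stop 10.7 mm (expected about 10.5), and the disc and post agree on the cassette's origin, world ≈ (0.5225, 0.048). I go over it.

In the tool's units: 0.09 m / 0.4 = 0.225, 0.07 m / 0.4 = 0.175.

{"name": "drive_tool", "arguments": {
  "motion": [
    [[1,-0.0375,0,0.025,0],[1,-0.055,0,0.1,0],[1,-0.055,0,0.175,0],[1,-0.055,0,0.225,0],[1,-0.055,0,0.225,0],[1,-0.055,0,0.225,0]]
  ]
}}

```text
time: 8.95
tcp_pos: [0.5224, 0.0479, 0.1273]
ee_rot: [3.141, 0.0, 2.755]
wrist_force: [-1.5, -0.3, 0.8]
finger_gap: 1.0
grasp_force: 0.0
```

{"name": "drive_tool", "arguments": {
  "motion": [
    [[1,0,0,0.05,0],[1,0,0,0.1125,0],[1,0,0,0.1625,0],[1,0,0,0.1925,0],[0.8,0,0,0.2075,0],[0.7,0,0,0.2075,0],[0.65,0,0,0.2075,0],[0.65,0,0,0.2075,0]]
  ]
}}

```text
time: 9.95
tcp_pos: [0.5223, 0.048, 0.0444]
ee_rot: [3.141, 0.001, 2.755]
wrist_force: [0.5, 0.4, -0.3]
finger_gap: 0.653
grasp_force: 0.0
```

{"name": "drive_tool", "arguments": {
  "motion": [
    [[0.55,0,0,0,0],[0.5,0,0,0,0],[0.4,0,0,0,0],[0.3,0,0,0,0],[0.3,0,0,0,0],[0.3,0,0,0,0],[0.3,0,0,0,0]]
  ]
}}

```text
time: 10.82
tcp_pos: [0.5223, 0.048, 0.0446]
ee_rot: [3.141, 0.001, 2.755]
wrist_force: [-2.5, -0.5, 14.6]
finger_gap: 0.437
grasp_force: 30.0
```

The gap is 39.8 mm, against 42 expected, and there is a 14.6 N upward force on the tool. I look before lifting.

Run:
```python
from h import *
p,d=arm.camera("wrist");q,e=arm.camera("scene")
a=cv2.resize(p[120:260,240:400],(400,350),interpolation=cv2.INTER_CUBIC)
b=cv2.resize(q[130:250,220:357],(400,350),interpolation=cv2.INTER_CUBIC)
cv2.imwrite("pics/w3.png",np.hstack([a,b])[...,::-1]);s=arm.get_state();print(s["time"],s["wrist_force"],s["wrist_torque"],s["finger_gap"],s["tcp_pos"],s["ee_rot"])
```

```text
10.925 [-2.42128353 -0.54711972 13.9080928 ] [ 0.08426825  0.47891573 -0.03224788] 0.4379463519027457 [0.52226061 0.04800082 0.04460332] [3.14124947e+00 8.39563532e-04 2.75490835e+00]
```

View pics/w3.png

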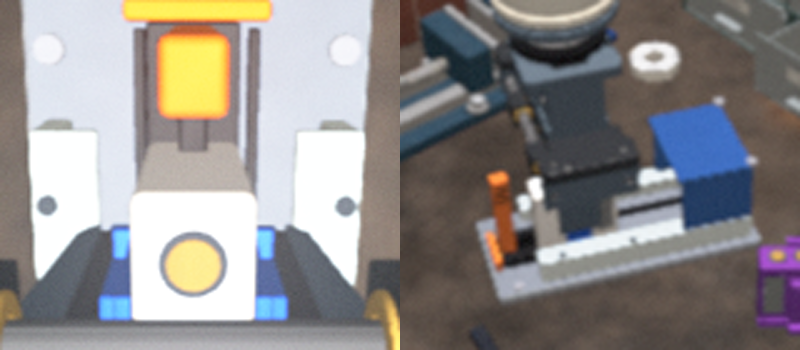

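The picture shows both fingers squarely and evenly on the blue pads, with the post still at the stop. The upward force is the closing fingers bearing the cassette down. It should relax on lifting, so I lift a little first.

In the tool's units: -0.004 m / 0.4 = -0.01, -0.003 m / 0.4 = -0.0075.

{"name": "drive_tool", "arguments": {
  "motion": [
    [[0.3,0,0,-0.0025,0],[0.3,0,0,-0.005,0],[0.3,0,0,-0.0075,0],[0.3,0,0,-0.01,0],[0.3,0,0,-0.01,0]]
  ]
}}

```text
time: 11.55
tcp_pos: [0.522, 0.0479, 0.048]
ee_rot: [3.142, 0.0, 2.755]
wrist_force: [0.4, 0.2, -2.0]
finger_gap: 0.437
grasp_force: 30.0
```

The force is now just the cassette's weight, with no snag. I continue the lift.

In the tool's units: -0.06 m / 0.4 = -0.15, -0.05 m / 0.4 = -0.125.

{"name": "drive_tool", "arguments": {
  "motion": [
    [[0.3,0,0,-0.0075,0],[0.3,0,0,-0.0175,0],[0.3,0,0,-0.03,0],[0.3,0,0,-0.05,0],[0.3,0,0,-0.075,0],[0.3,0,0,-0.1,0],[0.3,0,0,-0.125,0],[0.3,0,0,-0.15,0]]
  ]
}}

```text
time: 12.55
tcp_pos: [0.522, 0.048, 0.1087]
ee_rot: [3.142, 0.0, 2.755]
wrist_force: [0.2, 0.2, -3.1]
finger_gap: 0.437
grasp_force: 30.0
```

In the tool's units: -0.038 m / 0.4 = -0.095, -0.036 m / 0.4 = -0.09.

{"name": "drive_tool", "arguments": {
  "motion": [
    [[0.3,0,0,-0.025,0],[0.3,0,0,-0.05,0],[0.3,0,0,-0.075,0],[0.3,0,0,-0.09,0],[0.3,0,0,-0.095,0],[0.3,0,0,-0.095,0],[0.3,0,0,-0.095,0],[0.3,0,0,-0.095,0]]
  ]
}}

```text
time: 13.55
tcp_pos: [0.5219, 0.048, 0.1457]
ee_rot: [-3.141, -0.0, 2.755]
wrist_force: [0.3, 0.1, -2.1]
finger_gap: 0.437
grasp_force: 30.0
```

Run:
```python
from h import *
p,d=arm.camera("wrist");q,e=arm.camera("scene")
a=cv2.resize(p[120:260,240:400],(400,350),interpolation=cv2.INTER_CUBIC)
b=cv2.resize(q[110:250,200:360],(400,350),interpolation=cv2.INTER_CUBIC)
cv2.imwrite("pics/w4.png",np.hstack([a,b])[...,::-1]);s=arm.get_state();print(s["time"],s["wrist_force"],s["finger_gap"],s["tcp_pos"],s["ee_rot"],s["grasp_force"])
```

```text
13.65 [ 1.56643676  1.63130625 -2.45791201] 0.4356047061440021 [0.52188686 0.04795152 0.14575038] [-3.1414466e+00 -3.0168689e-04  2.7549170e+00] 29.999378621578217
```

View pics/w4.png

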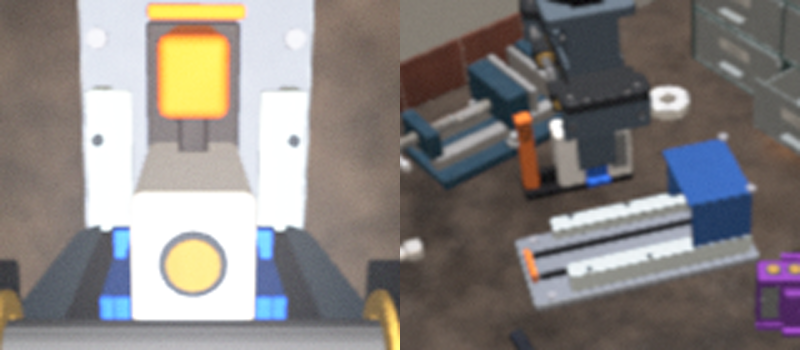

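The cassette hangs upright about 10 cm clear of the dock. It sits in the wrist view just as it did before the lift: post (193,75) and disc (193,264) in the crop. I hand the job in.

```bash
python3 -c "
from bench import arm
print(arm.close_job())"
```

```text
the job is handed in; nothing more can be done
None
```

I drew the cassette to the front stop and let it go, then pinched it by both catches and lifted it straight up about 10 cm. I handed the job in at 13.7 s with the cassette held upright and still, and the loose things were not touched.

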